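# Line up loose cartridges, then turn the carousel to its empty bay and hold it

### The arm

A 6-joint arm with a two-finger parallel gripper is mounted at the origin on the work surface. World frame = base frame: x ahead of the robot, y to its left, z up, the work surface at z = 0. Lengths are in mm, angles in degrees, forces in N, time in s.
With the tool pointing down it reaches from about 350 to 875 mm from the base axis. Payload 4.2 kg.
Tool frame: the origin (TCP) lies midway between the tips of the shut fingers; the grasp point (between the pads) lies 19 mm behind it; z points along the fingers, y is the line along which they close (so a half turn about z gives the same grasp; the last joint's range is limited). The gripper opens to 85 mm and grips with 20 to 120 N. Pads are 22 mm wide; open, the fingers measure 114 mm over their backs; the gripper's body (76 mm by 85 mm) begins 54 mm behind the grasp point. The pads swing forward as they close: fully open they stand 13 mm farther back than shut.
Start: joints at [80.248, 22.042, 0.453, 0, -68.411, -14.817], TCP at [259.829, 568.408, 197.012] pointing down, gripper open.
Joint ranges: [-179.83, 179.83], [-69.29, 118.12], [-61.27, 80.66], [-181.25, 117.63], [-171.15, -9.14], [-177.46, 177.46]. Speed limits (degrees/s): [159.86, 159.86, 180, 180, 180, 180].

### API

Orientations are given as a 3x3 rotation matrix whose columns are the frame's x, y, z axes.
In Python, from bench import bot gives the robot as it stands.
- The arm moves only by the tool move_arm, never from a script. Its argument "deltas" is a list of rows, each an object of numbers: "x", "y", "z": the shift along the tool's x, y, z in mm; "twist": the turn about the tool's z in degrees; "claw": the closure in counts, from 0 (fully open) to 255 (shut). A call has 1 to 20 rows; each row shifts and turns the commanded pose from where the row before left it, along the tool's axes as they then stand; what a row does not reach is not made up. A row lasts 1/12 s, in which the tool goes at most 41.7 mm and 7.16 degrees, less where a joint would pass 70% of its speed; a pose out of reach is approached as far as the arm can. A call with a gripper value outside its range is refused whole. The fingers move at their own pace and stop on an object; the grip force is fixed at half the most. Time passes only in rows, so rows that do not move let the fingers close. It gives the time, the measured TCP pose, the force, the opening and the grip force at its end, in the units of the state.
- bot.observe(): the state, without advancing time (a new reading comes with each control period).
- bot.read_camera(name): name is "scene" or "top"; returns a dict with "img" (384x512x3 uint8, blue, green, red), "depth" (384x512 float32, mm along the optical axis (not along the pixel's ray), 0 where there is no reading), "fx", "fy", "cx", "cy" (pixels), "k1" (the pictures are not rectified: a ray, as slopes to the right and down, at radius r is drawn at 1 + k1 r^2 times it, then the intrinsics apply), "view" (4x4, takes a point from world to camera coordinates). Camera axes: x right, y down, z forward; pixel columns grow to the right and rows downward; lengths in mm; the calibration is good to about 2 mm. A picture is of the moment at which its call begins.
- bot.sign_off(): hands the job in; it is judged then, once.
The state is a dict: "clock": time; "joint_positions": joint angles; "joint_velocities": joint speeds; "tau": joint torques, N m; "ee_pos": TCP position; "ee_rot": TCP orientation; "ft_force": force on the tool from outside, world axes, zero at the start; "ft_torque": the same for the moment, N m; "gripper_width": opening from 0.0 (shut) to 1.0 (fully open); "grasp_force": force on a finger pad.
Only numpy, scipy, OpenCV 4.12 (cv2) and the standard library are available. Lean on these libraries where they do the work, as an engineer would, in place of code of your own. Each camera call takes 0.05 s, during which the arm holds its last target. There are 200 camera calls.

### The job

Get the three loose cartridges ready to file: lay them flat in one straight, even row along the front of the clear riser, each with a short end flush against its bottom step and about 4 cm clear between neighbours. Then turn the carousel until its one empty bay points squarely to the front of its plinth, and finish with the gripper still holding the carousel firmly, so that it cannot turn while I load it. Leave everything else on the shelf where it is.

Things in the scene. Friction and masses are not known exactly. Their poses are not given: they have to be found in the camera images.
- cart1_mid (a point): centre (half-way up) of one of three identical loose grey plastic game cartridges, 68 long (its x axis) x 54 wide (its y axis) x 14 thick, about 50 g, lying flat on the walnut shelf, label up, 35 to 115 mm clear of the front of the riser and up to about 0.4 rad askew to it. Thumb ribs across its -x end, connector mouth in its +x end; it does not matter which end goes to the riser
- cart2_mid (a point): centre (half-way up) of one of three identical loose grey plastic game cartridges, 68 long (its x axis) x 54 wide (its y axis) x 14 thick, about 50 g, lying flat on the walnut shelf, label up, 35 to 115 mm clear of the front of the riser and up to about 0.4 rad askew to it. Thumb ribs across its -x end, connector mouth in its +x end; it does not matter which end goes to the riser
- cart3_mid (a point): centre (half-way up) of one of three identical loose grey plastic game cartridges, 68 long (its x axis) x 54 wide (its y axis) x 14 thick, about 50 g, lying flat on the walnut shelf, label up, 35 to 115 mm clear of the front of the riser and up to about 0.4 rad askew to it. Thumb ribs across its -x end, connector mouth in its +x end; it does not matter which end goes to the riser
- riser_front (a point): foot of the front face of the fixed clear acrylic stair riser, mid-width, at shelf height. The riser is 320 wide (y axis) with three steps: the bottom one 35 high with a 65 deep tread, then 70 high and 65 deep, then 105 high and 78 deep. Its x axis points into the riser, square to the upright front face; the front (-x) looks roughly towards the robot (turned up to 0.12 rad)
- plinth: the carousel's fixed square white plinth, 200 x 200 x 16, origin under its centre, on the carousel's axis. Its front is its -x side, which looks roughly towards the robot (turned up to 0.25 rad) and carries a low label holder, 70 wide. On it turns the white carousel: disc 196 across, its top 26 above the shelf; the plinth stands left or right of the riser
- carousel (a joint): angle of the turntable on its plinth, rad, growing anticlockwise seen from above; 0 (or any whole turn) when the empty bay points straight to the plinth's front; it turns freely both ways with light friction (0.04 N m) and stays where it is left
- bay (a point): middle of the floor of the carousel's one empty bay, 65 from its axis, 26 above the shelf; turns with it. Its x axis points from here through the carousel's axis, so the bay opens along -x. Six 60-degree bays lie between radial fins 50 tall that reach 92 out; the other five hold two or three upright grey cartridges each (part of the carousel, tops 94 above the shelf)
- grip (a point): centre of the upright grip bar on top of the carousel, on its axis, 132 above the shelf. The bar is 50 long (along its x axis, which is the line through the middle of the empty bay) x 14 thick (y axis) x 30 tall, and stands on a round cap 68 across whose top is 117 above the shelf
- console: a black handheld games console, 150 x 74 x 20, lying on the riser's top step; origin under its centre (its underside); to be left alone
- coaster: a round white ceramic coaster, 96 across, 8 thick, lying on the shelf in front of the carousel; origin under its centre (its underside); to be left alone
- stylus: a black stylus with a white tip, 121 x 9 x 8, lying on the shelf in front of the cartridges; origin under its centre (its underside); to be left alone
- pot: a small terracotta pot with a succulent, 78 across, 89 tall, standing behind the carousel; origin under its centre (its underside); to be left alone
- earbuds: a white plastic earbud case, 62 x 46 x 22, lying on the riser's middle step; origin under its centre (its underside); to be left alone
Things that resemble listed ones, but are neither listed nor needed, are in the scene too. Leave any turquoise look-alike of the part that bears cart1_mid alone. Leave any black look-alike of the part that bears cart2_mid alone.

How it is judged:
By the outcome, as a careful person would: the job done as asked, in the order asked, and still so for the second after the job is handed in, while the arm keeps its last pose, push and grip.
It also fails if it takes over 72 s, if anything falls off the work surface, if the arm or the gripper's body presses on something with over 40 N, if the wrist force passes 120 N, or if a joint passes its speed limit or range.

## Working session

There is one attempt and no reset: what is moved stays moved. The work goes in short steps, Python scripts to look and compute and a tool call to move; the robot and the scene stay as the last step left them, time stands still between calls to the robot, and variables do not carry over. Pictures are saved under pics/ and viewed, at most 10 in all, crops included, and the job is handed in when it is done.

Besides the shell and the picture viewer there is one more tool, called after ">>>" as name([rows], argument=value, ...), one row to a line, values as JSON. move_arm: Moves the arm, as the interface text tells. Its arguments: {"type":"object","properties":{"deltas":{"type":"array"}},"required":["deltas"]}

```bash
mkdir -p pics; ls; cat > h.py <<'E'
import numpy as np, cv2
from bench import bot
def snap(n,name=None,crop=None,s=1):
    c=bot.read_camera(n)
    if name:
        im=c['img']
        if crop: im=im[crop[1]:crop[3],crop[0]:crop[2]]
        cv2.imwrite('pics/'+name,cv2.resize(im,None,fx=s,fy=s,interpolation=cv2.INTER_CUBIC))
    return c
def ray(c,u,v):
    K=np.array([[c['fx'],0,c['cx']],[0,c['fy'],c['cy']],[0,0,1.]])
    p=cv2.undistortPoints(np.array([[[u,v]]],float),K,np.array([c['k1'],0,0,0.]))[0,0]
    V=np.array(c['view']);R=V[:3,:3];t=V[:3,3]
    return -R.T@t, R.T@np.array([p[0],p[1],1.])
def at(c,u,v,z):
    o,d=ray(c,u,v); return o+d*(z-o[2])/d[2]
def dep(c,u,v):
    o,d=ray(c,u,v); return o+d*c['depth'][int(round(v)),int(round(u))]
E
python3 - <<'E'
from h import *
for n in('top','scene'):
    c=snap(n,n+'0.png',None,1.56)
    print(n,c['fx'],c['k1'],ray(c,256,192))
print(bot.observe())
E
```

```text
pics
top 422.7315777927389 -0.15526670884399554 (array([ 381.29892234,   32.88425792, 1006.87587568]), array([ 0.16613301, -0.0081359 , -0.98623817]))
scene 366.84634275274993 -0.0031317429689492566 (array([1111.34507864,  204.21872944,  978.57183604]), array([-0.51056002, -0.17243939, -0.84244651]))
{'clock': 0.1, 'joint_positions': array([ 8.02471201e+01,  2.20868691e+01,  3.87818863e-01, -2.43118889e-02,
       -6.84119730e+01, -1.48143906e+01]), 'joint_velocities': array([ 0.01832613, -0.12568087,  0.18915348,  0.19089946,  0.03381637,
       -0.00163377]), 'tau': array([-3.98614120e-04, -3.93317986e+01,  1.88931584e+01,  4.19793338e+00,
       -2.57176151e-03,  5.75884769e-06]), 'ee_pos': array([259.61936053, 567.87943206, 196.02967845]), 'ee_rot': array([[ 9.09408718e-01, -4.15902957e-01, -7.17097836e-04],
       [-4.15903559e-01, -9.09406858e-01, -1.84284574e-03],
       [ 1.14311301e-04,  1.97414352e-03, -9.99998045e-01]]), 'ft_force': array([0.10387122, 0.23777521, 0.11787316]), 'ft_torque': array([0.01175025, 0.09684921, 0.02719312]), 'grasp_force': 0.0, 'gripper_width': 1.0004020234811013}
```

View pics/top0.png

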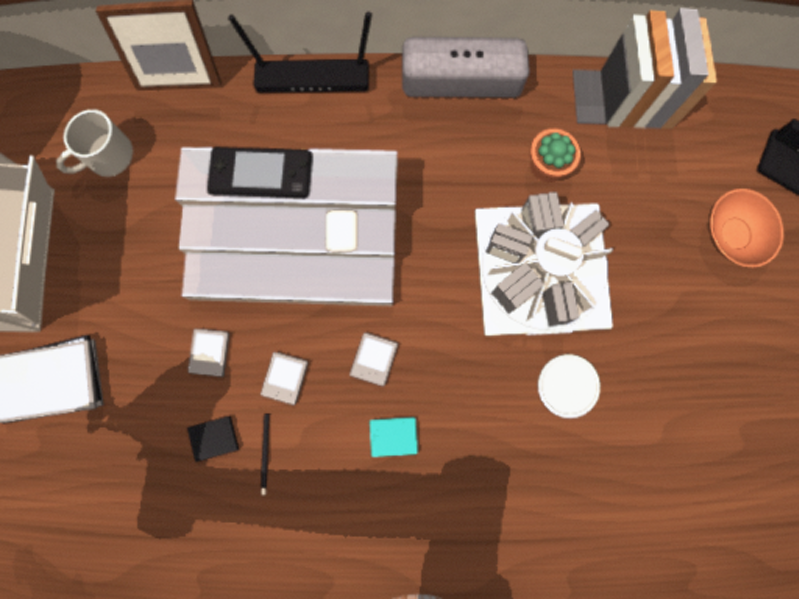

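View pics/scene0.png

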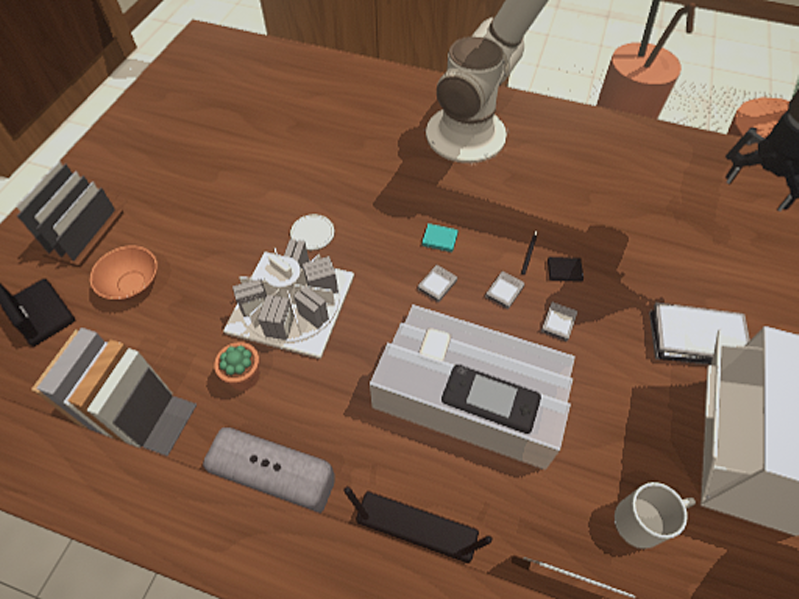

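The top view has five flat cartridge shapes. The three grey ones at (209,352), (285,377) and (374,358) match the description. Black (213,438) and turquoise (393,437) are look-alikes. The riser front runs along y≈300 and the carousel sits at (548,262). I'll confirm in enlarged crops.

```bash
python3 - <<'E'
from h import *
c=snap('top','cart.png',(110,180,270,300),5)
cv2.imwrite('pics/car.png',cv2.resize(c['img'][115:225,295:405],None,fx=5.4,fy=5.4,interpolation=cv2.INTER_CUBIC))
E
```

```text
(no output)
```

View pics/cart.png

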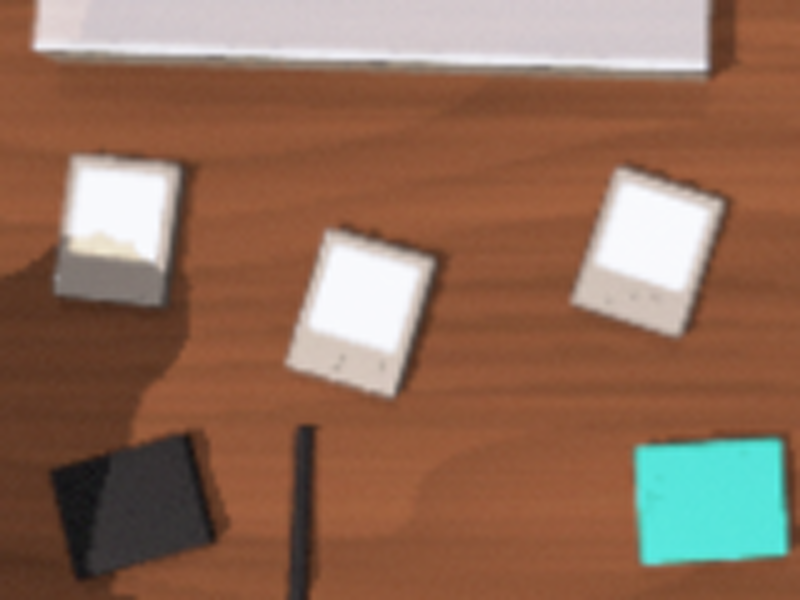

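View pics/car.png

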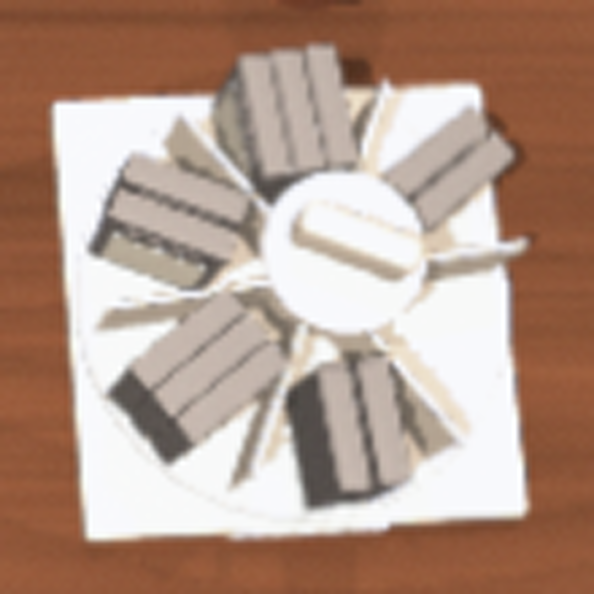

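The crops confirm three grey cartridges with white labels. Corner pixels, in crop coordinates:
- A: (72,155) to (165,306)
- B: (328,229) to (395,397)
- C: (618,167) to (682,336)

The black and turquoise ones are excluded. The carousel's only empty bay is at right-below, between the fins ending at (525,245) and (460,435), and the grip bar runs from (300,222) to (415,262).

```bash
cat >> h.py <<'E'
def go(x,y,z,psi,o=None):
    "print twist first, then shift in the turned tool axes; psi=world heading of tool x, mod 180"
    o=o or bot.observe(); R=np.array(o['ee_rot']);p=np.array(o['ee_pos'])
    cur=np.degrees(np.arctan2(R[1,0],R[0,0])); d=(psi-cur+90)%180-90
    n=np.radians(cur+d); e=np.array([x,y,z])-p
    X=np.array([np.cos(n),np.sin(n),0]);Y=np.array([np.sin(n),-np.cos(n),0])
    print('twist %.1f  x %.1f y %.1f z %.1f'%(-d,e@X,e@Y,-e[2]),'| now',p.round(1),'psi %.2f'%cur)
E
python3 - <<'E'
from h import *
c=snap('top')
C={'A':[(72,155),(181,160),(165,306),(56,293)],'B':[(328,229),(437,258),(395,397),(287,364)],'C':[(618,167),(726,200),(682,336),(572,303)]}
f=lambda q,ox,oy,s,z:np.array([at(c,ox+q[0]/s-.5+.5/s,oy+q[1]/s-.5+.5/s,z) for q in q] if 0 else at(c,ox+q[0]/s-.4,oy+q[1]/s-.4,z))
for k,v in C.items():
    P=np.array([f(q,110,180,5,14) for q in v])
    ax=(P[0]+P[1]-P[2]-P[3])/2
    print(k,P.mean(0).round(1),'ang %.1f'%np.degrees(np.arctan2(ax[1],ax[0])),np.linalg.norm(ax).round(1),np.linalg.norm(P[0]-P[1]).round(1))
for z in(0,35): print('riser',z,f((34,50),110,180,5,z).round(1),f((709,74),110,180,5,z).round(1))
P=np.array([f(q,295,115,5.4,16) for q in[(53,102),(480,85),(526,514),(86,541)]])
ax=(P[0]+P[1]-P[2]-P[3])/2
print('plinth',P.mean(0).round(1),'ang %.1f'%np.degrees(np.arctan2(ax[1],ax[0])),np.linalg.norm(ax))
a,b=f((300,220),295,115,5.4,147),f((413,262),295,115,5.4,147)
print('bar',a.round(1),b.round(1),np.degrees(np.arctan2(*(a-b)[[1,0]])))
for n in('top','scene'):
    c=snap(n); H,W=c['depth'].shape
    K=np.array([[c['fx'],0,c['cx']],[0,c['fy'],c['cy']],[0,0,1.]])
    u,v=np.meshgrid(np.arange(W),np.arange(H)); q=cv2.undistortPoints(np.stack([u,v],-1).reshape(-1,1,2).astype(float),K,np.array([c['k1'],0,0,0.]))[:,0]
    V=np.array(c['view']); dd=c['depth'].reshape(-1,1); X=(np.c_[q,np.ones(len(q))]*dd-V[:3,3])@V[:3,:3]; X=X[dd[:,0]>0]
    np.save(n+'.npy',X)
    m=(abs(X[:,2]-35)<4)&(X[:,0]>450)&(X[:,0]<800)&(X[:,1]>-20)&(X[:,1]<400)
    if m.sum()>50: r=cv2.minAreaRect(X[m][:,:2].astype(np.float32)); print(n,'step1',m.sum(),r,cv2.boxPoints(r).round(1).tolist())
    m=(abs(X[:,2]-14)<4)&(X[:,0]>440)&(X[:,0]<640)&(X[:,1]>-20)&(X[:,1]<400); print(m.sum())
    m=(abs(X[:,2]-147)<5)&(X[:,1]<0)&(X[:,1]>-350)&(X[:,0]<750)&(X[:,0]>500)
    if m.sum()>10: print('bar',m.sum(),cv2.minAreaRect(X[m][:,:2].astype(np.float32)))
E
```

```text
A [468.6 316.8  14. ] ang -4.2 67.9 53.6
B [429.9 198.8  14. ] ang -15.9 66.8 53.8
C [458.5  63.7  14. ] ang -18.2 67.2 53.3
riser 0 [557.1 367.3   0. ] [545.1  35.7   0. ]
riser 35 [551.  355.7  35. ] [539.4  35.6  35. ]
plinth [ 598.5 -198.5   16. ] ang 2.6 199.8034520599928
bar [ 604.4 -173.9  147. ] [ 587.6 -218.3  147. ] 69.26313390037477
top step1 3612 ((579.0237426757812, 195.4651641845703), (318.2898254394531, 67.40044403076172), 87.96453857421875) [[539.7000122070312, 37.599998474121094], [607.0999755859375, 35.20000076293945], [618.4000244140625, 353.29998779296875], [551.0, 355.70001220703125]]
1342
bar 149 ((599.6218872070312, -198.41151428222656), (49.695701599121094, 15.557276725769043), 67.82007598876953)
scene step1 1482 ((652.08154296875, 193.40023803710938), (319.767578125, 214.64447021484375), 88.1565170288086) [[539.7000122070312, 37.099998474121094], [754.2000122070312, 30.100000381469727], [764.5, 349.70001220703125], [550.0, 356.70001220703125]]
624
bar 76 ((599.7891235351562, -197.7157440185547), (48.33194351196289, 14.58460521697998), 69.57024383544922)
```

```bash
python3 -c "
from h import *
go(468.6,316.8,60,-4.2)"
```

```text
twist -20.4  x 226.7 y 235.5 z 136.6 | now [259.7 568.2 196.6] psi -24.57
```

>>> move_arm([
  {"twist":-6.8,"claw":0},
  {"twist":-6.8},
  {"twist":-6.8},
  {"x":11,"y":11},
  {"x":20,"y":21,"z":12},
  {"x":22,"y":23,"z":15},
  {"x":22,"y":23,"z":15},
  {"x":22,"y":23,"z":15},
  {"x":22,"y":23,"z":15},
  {"x":22,"y":23,"z":15},
  {"x":22,"y":23,"z":15},
  {"x":22,"y":23,"z":15},
  {"x":20,"y":21,"z":12},
  {"x":16,"y":16,"z":7.6},
  {"x":5.7,"y":7.5},
  {},
  {},
])

```text
$.deltas[0]: bad value
```

>>> move_arm([
  {"x":0,"y":0,"z":0,"twist":-6.8,"claw":0},
  {"x":0,"y":0,"z":0,"twist":-6.8,"claw":0},
  {"x":0,"y":0,"z":0,"twist":-6.8,"claw":0},
  {"x":11,"y":11,"z":0,"twist":0,"claw":0},
  {"x":20,"y":21,"z":12,"twist":0,"claw":0},
  {"x":22,"y":23,"z":15,"twist":0,"claw":0},
  {"x":22,"y":23,"z":15,"twist":0,"claw":0},
  {"x":22,"y":23,"z":15,"twist":0,"claw":0},
  {"x":22,"y":23,"z":15,"twist":0,"claw":0},
  {"x":22,"y":23,"z":15,"twist":0,"claw":0},
  {"x":22,"y":23,"z":15,"twist":0,"claw":0},
  {"x":22,"y":23,"z":15,"twist":0,"claw":0},
  {"x":20,"y":21,"z":12,"twist":0,"claw":0},
  {"x":16,"y":16,"z":7.6,"twist":0,"claw":0},
  {"x":5.7,"y":7.5,"z":0,"twist":0,"claw":0},
  {"x":0,"y":0,"z":0,"twist":0,"claw":0},
  {"x":0,"y":0,"z":0,"twist":0,"claw":0},
])

```text
clock: 1.72
ee_pos: [469.1, 315.1, 61.0]
ee_rot: [[0.997, -0.074, 0.001], [-0.074, -0.997, 0.001], [0.001, -0.001, -1.0]]
ft_force: [-0.1, 0.4, 0.2]
gripper_width: 0.998
grasp_force: 0.0
```

>>> move_arm([
  {"x":0,"y":-1.5,"z":15,"twist":0,"claw":0},
  {"x":0,"y":0,"z":20,"twist":0,"claw":0},
  {"x":0,"y":0,"z":15,"twist":0,"claw":0},
  {"x":0,"y":0,"z":9,"twist":0,"claw":0},
  {"x":0,"y":0,"z":0,"twist":0,"claw":0},
  {"x":0,"y":0,"z":0,"twist":0,"claw":255},
  {"x":0,"y":0,"z":0,"twist":0,"claw":255},
  {"x":0,"y":0,"z":0,"twist":0,"claw":255},
  {"x":0,"y":0,"z":0,"twist":0,"claw":255},
  {"x":0,"y":0,"z":0,"twist":0,"claw":255},
  {"x":0,"y":0,"z":0,"twist":0,"claw":255},
  {"x":0,"y":0,"z":0,"twist":0,"claw":255},
  {"x":0,"y":0,"z":0,"twist":0,"claw":255},
])

```text
clock: 2.8
ee_pos: [468.9, 316.5, 1.5]
ee_rot: [[0.997, -0.073, 0.0], [-0.073, -0.997, 0.0], [0.0, -0.0, -1.0]]
ft_force: [-0.3, 0.1, 0.6]
gripper_width: 0.001
grasp_force: 0.0
```

```bash
python3 - <<'E'
from h import *
a=snap('top')['img'][180:300,105:265]; b=snap('scene')['img'][140:260,260:420]
cv2.imwrite('pics/g1.png',cv2.resize(np.vstack([a,b]),None,fx=2.5,fy=2.5,interpolation=cv2.INTER_CUBIC))
E
```

```text
(no output)
```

View pics/g1.png

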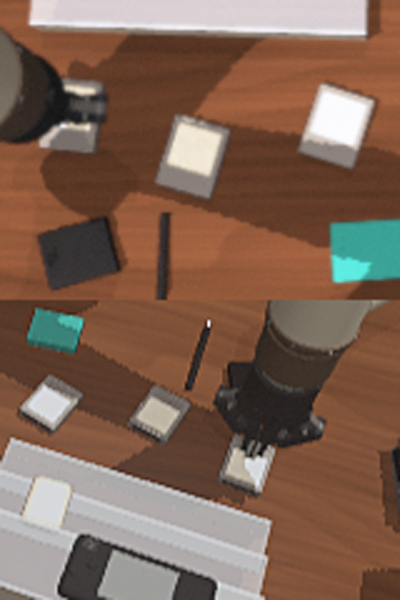

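The fingers shut at (255,448) in the scene half. The cartridge hasn't moved and isn't gripped. I'll check where the TCP really is.

```bash
python3 - <<'E'
from h import *
o=bot.observe(); p=np.array(o['ee_pos']); print(p,o['ft_force'],o['joint_positions'].round(2))
for n in('top','scene'):
    c=snap(n); K=np.array([[c['fx'],0,c['cx']],[0,c['fy'],c['cy']],[0,0,1.]]);V=np.array(c['view'])
    for q in(p,p+[0,0,19],p+[0,0,60]):
        print(n,cv2.projectPoints(q.reshape(1,1,3),cv2.Rodrigues(V[:3,:3])[0],V[:3,3],K,np.array([c['k1'],0,0,0.]))[0].ravel().round(1))
    if n=='scene':
        im=c['img'][195:255,340:400]; cv2.imwrite('pics/g2.png',cv2.resize(im,None,fx=9,fy=9,interpolation=cv2.INTER_CUBIC))
        X=[dep(c,u,v).round(0).tolist() for u,v in [(358,196),(360,199),(362,202),(364,205),(364,208)]]; print(X)
E
```

```text
[468.81391301 316.5084884    1.42394237] [ 0.39596355 -0.35377964 -0.18008122] [ 50.43  28.68 -21.25   0.   -40.07  35.39]
top [134.8 225.6]
top [132.6 224.9]
top [127.6 223.3]
scene [356.8 206.5]
scene [358.3 203.4]
scene [361.5 196.3]
[[474.0, 306.0, 66.0], [477.0, 314.0, 57.0], [458.0, 327.0, 17.0], [466.0, 335.0, 16.0], [474.0, 337.0, 13.0]]
```

View pics/g2.png

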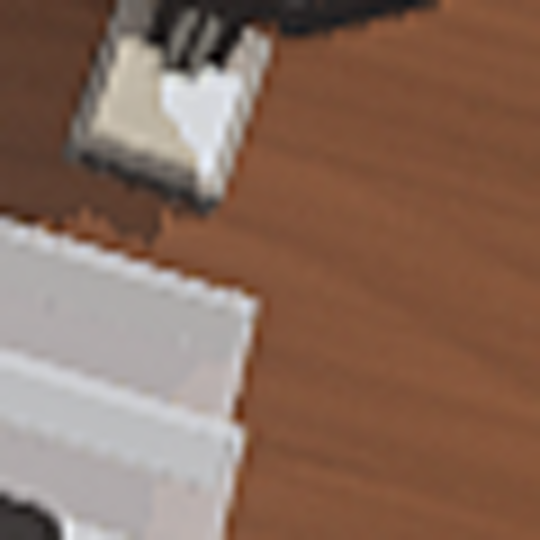

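>>> move_arm([
  {"x":0,"y":0,"z":-20,"twist":0,"claw":255},
  {"x":0,"y":0,"z":-30,"twist":0,"claw":255},
  {"x":0,"y":0,"z":-30,"twist":0,"claw":255},
  {"x":0,"y":0,"z":0,"twist":0,"claw":255},
  {"x":0,"y":0,"z":0,"twist":0,"claw":255},
])

```text
clock: 3.42
ee_pos: [469.7, 317.6, 83.5]
ee_rot: [[0.997, -0.073, 0.003], [-0.073, -0.997, 0.004], [0.003, -0.004, -1.0]]
ft_force: [-0.5, -0.7, -0.7]
gripper_width: -0.001
grasp_force: 0.0
```

```bash
cat >> h.py <<'E'
def cloud(c):
    H,W=c['depth'].shape; K=np.array([[c['fx'],0,c['cx']],[0,c['fy'],c['cy']],[0,0,1.]])
    u,v=np.meshgrid(np.arange(W),np.arange(H)); q=cv2.undistortPoints(np.stack([u,v],-1).reshape(-1,1,2).astype(float),K,np.array([c['k1'],0,0,0.]))[:,0]
    V=np.array(c['view']); dd=c['depth'].reshape(-1,1); X=(np.c_[q,np.ones(len(q))]*dd-V[:3,3])@V[:3,:3]; X[dd[:,0]<=0]=np.nan
    return X.reshape(H,W,3)
E
python3 - <<'E'
from h import *
o=bot.observe(); p=np.array(o['ee_pos']); print(p,o['gripper_width'])
c=snap('scene'); X=cloud(c); d=X-p
m=(np.hypot(d[...,0],d[...,1])<30)&(X[...,2]>25)&(X[...,2]<170)
i=np.argsort(X[m][:,2])[:25]; print(X[m][i].round(0).tolist()); print(np.argwhere(m)[i][:8].tolist())
im=c['img'][170:230,340:400]; cv2.imwrite('pics/g3.png',cv2.resize(im,None,fx=9,fy=9,interpolation=cv2.INTER_CUBIC))
E
```

```text
[469.67008053 317.61869146  83.4564547 ] -0.0006004955519980974
[[479.0, 313.0, 124.0], [479.0, 321.0, 124.0], [474.0, 329.0, 125.0], [479.0, 315.0, 125.0], [477.0, 312.0, 126.0], [478.0, 320.0, 127.0], [480.0, 318.0, 128.0], [474.0, 305.0, 128.0], [478.0, 314.0, 129.0], [473.0, 308.0, 129.0], [475.0, 325.0, 129.0], [479.0, 323.0, 130.0], [479.0, 317.0, 130.0], [473.0, 304.0, 132.0], [475.0, 310.0, 132.0], [476.0, 330.0, 133.0], [479.0, 322.0, 133.0], [477.0, 327.0, 133.0], [480.0, 319.0, 133.0], [480.0, 310.0, 134.0], [479.0, 313.0, 135.0], [475.0, 326.0, 136.0], [478.0, 318.0, 136.0], [475.0, 306.0, 136.0], [480.0, 315.0, 136.0]]
[[187, 365], [188, 368], [187, 371], [187, 366], [186, 365], [187, 368], [187, 367], [184, 363]]
```

View pics/g3.png

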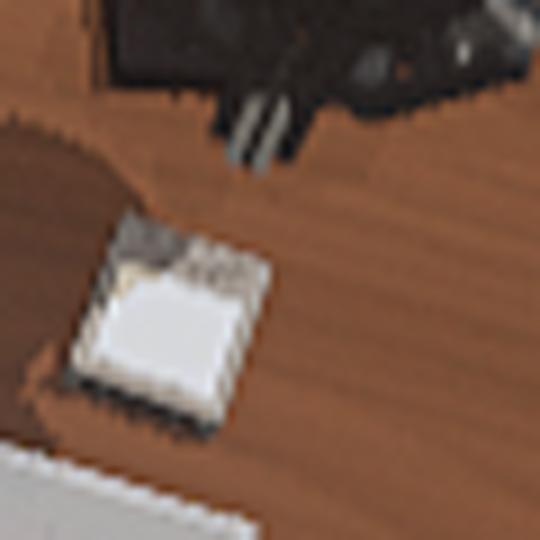

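The tips hang roughly 35 mm above the reported TCP. At TCP z=83 the lowest finger point is at about z=118 (crop (250,170)). I'll find the true tip height by touching bare shelf between A and B.

>>> move_arm([
  {"x":0,"y":27,"z":20,"twist":0,"claw":255},
  {"x":0,"y":28,"z":20,"twist":0,"claw":255},
  {"x":0,"y":0,"z":20,"twist":0,"claw":255},
  {"x":0,"y":0,"z":20,"twist":0,"claw":255},
  {"x":0,"y":0,"z":14,"twist":0,"claw":255},
  {"x":0,"y":0,"z":7,"twist":0,"claw":255},
  {"x":0,"y":0,"z":3,"twist":0,"claw":255},
  {"x":0,"y":0,"z":0,"twist":0,"claw":255},
])

```text
clock: 4.13
ee_pos: [464.2, 261.2, -23.7]
ee_rot: [[0.997, -0.073, -0.002], [-0.073, -0.997, -0.002], [-0.002, 0.002, -1.0]]
ft_force: [0.5, -0.0, 1.4]
gripper_width: 0.002
grasp_force: 0.0
```

```bash
python3 - <<'E'
from h import *
o=bot.observe(); p=np.array(o['ee_pos']); print(p,o['ft_force'])
c=snap('scene'); X=cloud(c); d=X-p
m=(np.hypot(d[...,0],d[...,1])<25)&(X[...,2]>6)&(X[...,2]<170)
i=np.argsort(X[m][:,2])[:12]; print(X[m][i].round(0).tolist())
E
```

```text
[464.22081854 261.17450221 -23.67247166] [ 0.49518522 -0.01491047  1.42294165]
[[473.0, 259.0, 16.0], [472.0, 261.0, 16.0], [468.0, 254.0, 18.0], [472.0, 264.0, 18.0], [470.0, 273.0, 20.0], [473.0, 267.0, 21.0], [472.0, 260.0, 21.0], [474.0, 255.0, 21.0], [474.0, 257.0, 23.0], [472.0, 263.0, 23.0], [468.0, 253.0, 24.0], [470.0, 250.0, 24.0]]
```

>>> move_arm([
  {"x":0,"y":0,"z":2,"twist":0,"claw":255},
  {"x":0,"y":0,"z":2,"twist":0,"claw":255},
  {"x":0,"y":0,"z":1,"twist":0,"claw":255},
  {"x":0,"y":0,"z":0,"twist":0,"claw":255},
])

```text
clock: 4.52
ee_pos: [464.8, 261.8, -27.4]
ee_rot: [[0.997, -0.073, 0.0], [-0.073, -0.997, 0.0], [0.0, -0.0, -1.0]]
ft_force: [0.6, 0.1, -0.4]
gripper_width: -0.001
grasp_force: 0.0
```

>>> move_arm([
  {"x":0,"y":0,"z":1,"twist":0,"claw":255},
  {"x":0,"y":0,"z":1,"twist":0,"claw":255},
  {"x":0,"y":0,"z":0,"twist":0,"claw":255},
])

```text
clock: 4.77
ee_pos: [464.7, 261.6, -29.7]
ee_rot: [[0.997, -0.073, -0.0], [-0.073, -0.997, -0.0], [-0.0, 0.0, -1.0]]
ft_force: [-1.2, -0.2, -0.4]
gripper_width: 0.001
grasp_force: 0.0
```

>>> move_arm([
  {"x":0,"y":0,"z":1,"twist":0,"claw":255},
  {"x":0,"y":0,"z":1,"twist":0,"claw":255},
  {"x":0,"y":0,"z":0,"twist":0,"claw":255},
])

```text
clock: 5.02
ee_pos: [464.7, 261.6, -31.8]
ee_rot: [[0.997, -0.073, -0.0], [-0.073, -0.997, -0.0], [-0.0, 0.0, -1.0]]
ft_force: [-0.9, -0.1, 0.3]
gripper_width: 0.001
grasp_force: 0.0
```

>>> move_arm([
  {"x":0,"y":0,"z":1,"twist":0,"claw":255},
  {"x":0,"y":0,"z":1,"twist":0,"claw":255},
  {"x":0,"y":0,"z":0,"twist":0,"claw":255},
])

```text
clock: 5.27
ee_pos: [464.6, 261.6, -33.8]
ee_rot: [[0.997, -0.073, -0.0], [-0.073, -0.997, -0.0], [-0.0, 0.0, -1.0]]
ft_force: [-0.2, 0.1, -0.4]
gripper_width: -0.001
grasp_force: 0.0
```

>>> move_arm([
  {"x":0,"y":0,"z":1,"twist":0,"claw":255},
  {"x":0,"y":0,"z":1,"twist":0,"claw":255},
  {"x":0,"y":0,"z":0,"twist":0,"claw":255},
])

```text
clock: 5.52
ee_pos: [464.9, 261.7, -34.2]
ee_rot: [[0.997, -0.072, 0.0], [-0.072, -0.997, -0.0], [0.0, 0.0, -1.0]]
ft_force: [-3.9, -0.9, 10.0]
gripper_width: -0.002
grasp_force: 5.1
```

>>> move_arm([
  {"x":0,"y":0,"z":1,"twist":0,"claw":255},
  {"x":0,"y":0,"z":0,"twist":0,"claw":255},
])

```text
clock: 5.68
ee_pos: [464.9, 261.8, -34.3]
ee_rot: [[0.997, -0.072, 0.001], [-0.072, -0.997, -0.0], [0.001, 0.0, -1.0]]
ft_force: [-5.4, -3.0, 17.6]
gripper_width: -0.003
grasp_force: 8.5
```

Shelf contact comes at reported z = −34, so the true tip height is reported z + 34. I'll redo the grasp of A with that.

>>> move_arm([
  {"x":0,"y":0,"z":-20,"twist":0,"claw":255},
  {"x":0,"y":0,"z":-35,"twist":0,"claw":0},
  {"x":0,"y":-20,"z":-5,"twist":0,"claw":0},
  {"x":0,"y":-30,"z":0,"twist":0,"claw":0},
  {"x":0,"y":-5,"z":0,"twist":0,"claw":0},
  {"x":0,"y":0,"z":0,"twist":0,"claw":0},
  {"x":0,"y":0,"z":0,"twist":0,"claw":0},
  {"x":0,"y":0,"z":0,"twist":0,"claw":0},
])

```text
clock: 6.35
ee_pos: [468.1, 315.3, 22.7]
ee_rot: [[0.997, -0.073, -0.002], [-0.073, -0.997, -0.002], [-0.001, 0.002, -1.0]]
ft_force: [-0.2, 0.2, -0.5]
gripper_width: 0.976
grasp_force: 0.0
```

```bash
python3 -c "
from h import *
print(bot.observe()['gripper_width']);go(468.6,316.8,-35,-4.2)"
```

```text
0.9758098023760207
twist 0.0  x 0.4 y -1.5 z 57.7 | now [468.1 315.3  22.7] psi -4.20
```

>>> move_arm([
  {"x":0.4,"y":-1.5,"z":15,"twist":0,"claw":0},
  {"x":0,"y":0,"z":20,"twist":0,"claw":0},
  {"x":0,"y":0,"z":14,"twist":0,"claw":0},
  {"x":0,"y":0,"z":8,"twist":0,"claw":0},
  {"x":0,"y":0,"z":0,"twist":0,"claw":0},
  {"x":0,"y":0,"z":0,"twist":0,"claw":150},
  {"x":0,"y":0,"z":0,"twist":0,"claw":150},
  {"x":0,"y":0,"z":0,"twist":0,"claw":150},
  {"x":0,"y":0,"z":0,"twist":0,"claw":150},
  {"x":0,"y":0,"z":0,"twist":0,"claw":150},
])

```text
clock: 7.18
ee_pos: [470.2, 318.9, -32.1]
ee_rot: [[0.997, -0.072, 0.002], [-0.072, -0.997, 0.002], [0.002, -0.002, -1.0]]
ft_force: [-0.2, -1.5, 5.7]
gripper_width: 0.61
grasp_force: 63.3
```

```bash
python3 -c "
from h import *
go(514.7-20,290.9,-35,-2.05)"
```

```text
twist -2.1  x 25.5 y 27.1 z 2.9 | now [470.2 318.9 -32.1] psi -4.14
```

>>> move_arm([
  {"x":0,"y":0,"z":-10,"twist":0,"claw":150},
  {"x":0,"y":0,"z":-2,"twist":-2.1,"claw":150},
  {"x":8,"y":9,"z":0,"twist":0,"claw":150},
  {"x":10,"y":10,"z":0,"twist":0,"claw":150},
  {"x":7,"y":8,"z":0,"twist":0,"claw":150},
  {"x":0,"y":0,"z":0,"twist":0,"claw":150},
  {"x":0,"y":0,"z":0,"twist":0,"claw":150},
])

```text
clock: 7.77
ee_pos: [493.6, 289.2, -21.7]
ee_rot: [[0.999, -0.038, -0.0], [-0.038, -0.999, -0.0], [-0.0, 0.0, -1.0]]
ft_force: [0.5, 0.3, -0.3]
gripper_width: 0.61
grasp_force: 62.6
```

```bash
python3 -c "
from h import *
o=bot.observe();print(o['ft_force'],o['grasp_force'],o['gripper_width'])
go(514.7-20,290.9,-32,-2.05)"
```

```text
[ 0.48172895  0.29361361 -0.27430474] 62.627331018447876 0.6095939728312808
twist -0.1  x 1.1 y -1.7 z 10.3 | now [493.6 289.2 -21.7] psi -2.19
```

Lower, then push in slowly and watch the force.

>>> move_arm([
  {"x":0,"y":-1.7,"z":5,"twist":0.0,"claw":150},
  {"x":0,"y":0,"z":4.5,"twist":0,"claw":150},
  {"x":6,"y":0,"z":0,"twist":0,"claw":150},
  {"x":6,"y":0,"z":0,"twist":0,"claw":150},
  {"x":4,"y":0,"z":0,"twist":0,"claw":150},
  {"x":2,"y":0,"z":0,"twist":0,"claw":150},
  {"x":0,"y":0,"z":0,"twist":0,"claw":150},
])

```text
clock: 8.35
ee_pos: [511.9, 291.2, -31.3]
ee_rot: [[0.999, -0.037, 0.0], [-0.037, -0.999, 0.0], [0.0, -0.0, -1.0]]
ft_force: [-0.6, 0.1, -0.4]
gripper_width: 0.613
grasp_force: 62.6
```

>>> move_arm([
  {"x":1.5,"y":0,"z":0,"twist":0,"claw":150},
  {"x":1,"y":0,"z":0,"twist":0,"claw":150},
  {"x":0,"y":0,"z":0,"twist":0,"claw":150},
])

```text
clock: 8.6
ee_pos: [513.9, 291.0, -31.1]
ee_rot: [[0.999, -0.036, 0.0], [-0.036, -0.999, 0.0], [0.0, -0.0, -1.0]]
ft_force: [-1.3, -0.5, -0.6]
gripper_width: 0.611
grasp_force: 62.6
```

>>> move_arm([
  {"x":1,"y":0,"z":0,"twist":0,"claw":150},
  {"x":1,"y":0,"z":0,"twist":0,"claw":150},
  {"x":0,"y":0,"z":0,"twist":0,"claw":150},
])

```text
clock: 8.85
ee_pos: [516.0, 291.1, -31.0]
ee_rot: [[0.999, -0.036, 0.0], [-0.036, -0.999, 0.0], [0.0, -0.0, -1.0]]
ft_force: [-0.3, 0.4, 0.4]
gripper_width: 0.605
grasp_force: 62.6
```

>>> move_arm([
  {"x":1,"y":0,"z":0,"twist":0,"claw":150},
  {"x":0,"y":0,"z":0,"twist":0,"claw":150},
])

```text
clock: 9.02
ee_pos: [516.7, 290.9, -31.1]
ee_rot: [[0.999, -0.036, -0.0], [-0.036, -0.999, -0.0], [-0.0, 0.0, -1.0]]
ft_force: [-0.1, 0.4, 0.1]
gripper_width: 0.608
grasp_force: 62.7
```

>>> move_arm([
  {"x":1,"y":0,"z":0,"twist":0,"claw":150},
  {"x":1,"y":0,"z":0,"twist":0,"claw":150},
  {"x":0,"y":0,"z":0,"twist":0,"claw":150},
])

```text
clock: 9.27
ee_pos: [516.8, 290.7, -31.3]
ee_rot: [[0.999, -0.035, -0.003], [-0.035, -0.999, -0.001], [-0.003, 0.002, -1.0]]
ft_force: [-7.3, 1.5, 3.6]
gripper_width: 0.608
grasp_force: 62.9
```

>>> move_arm([
  {"x":1,"y":0,"z":0,"twist":0,"claw":150},
  {"x":0,"y":0,"z":0,"twist":0,"claw":150},
])

```text
clock: 9.43
ee_pos: [516.8, 290.7, -31.3]
ee_rot: [[0.999, -0.035, -0.005], [-0.035, -0.999, -0.002], [-0.005, 0.002, -1.0]]
ft_force: [-9.8, 3.1, 3.6]
gripper_width: 0.609
grasp_force: 63.0
```

>>> move_arm([
  {"x":0,"y":0,"z":0,"twist":0,"claw":40},
  {"x":0,"y":0,"z":0,"twist":0,"claw":40},
  {"x":0,"y":0,"z":0,"twist":0,"claw":40},
  {"x":0,"y":0,"z":-10,"twist":0,"claw":40},
  {"x":0,"y":0,"z":-30,"twist":0,"claw":40},
  {"x":0,"y":0,"z":-20,"twist":0,"claw":40},
  {"x":0,"y":0,"z":0,"twist":0,"claw":0},
])

```text
clock: 10.02
ee_pos: [523.2, 293.0, 34.4]
ee_rot: [[0.999, -0.035, 0.008], [-0.035, -0.999, 0.006], [0.008, -0.006, -1.0]]
ft_force: [0.5, 0.3, 1.0]
gripper_width: 0.958
grasp_force: 0.0
```

```bash
python3 -c "
from h import *
go(429.9,198.8,30,-16)"
```

```text
twist 14.0  x -63.7 y 116.3 z 4.4 | now [523.2 293.   34.4] psi -2.02
```

>>> move_arm([
  {"x":0,"y":0,"z":0,"twist":7,"claw":0},
  {"x":0,"y":0,"z":0,"twist":7,"claw":0},
  {"x":-12,"y":20,"z":0,"twist":0,"claw":0},
  {"x":-17,"y":32,"z":2,"twist":0,"claw":0},
  {"x":-17,"y":32,"z":2,"twist":0,"claw":0},
  {"x":-14,"y":26,"z":0,"twist":0,"claw":0},
  {"x":-3,"y":6,"z":0,"twist":0,"claw":0},
  {"x":0,"y":0,"z":0,"twist":0,"claw":0},
  {"x":0,"y":0,"z":0,"twist":0,"claw":0},
  {"x":0,"y":0,"z":0,"twist":0,"claw":0},
])

```text
clock: 10.85
ee_pos: [428.9, 198.3, 25.5]
ee_rot: [[0.961, -0.276, 0.002], [-0.276, -0.961, 0.002], [0.002, -0.002, -1.0]]
ft_force: [-0.8, -0.4, -0.3]
gripper_width: 1.002
grasp_force: 0.0
```

```bash
python3 -c "
from h import *
go(429.9,198.8,-32,-16)"
```

```text
twist -0.0  x 0.8 y -0.8 z 57.5 | now [428.9 198.3  25.5] psi -16.04
```

>>> move_arm([
  {"x":0.8,"y":-0.8,"z":15,"twist":0,"claw":0},
  {"x":0,"y":0,"z":20,"twist":0,"claw":0},
  {"x":0,"y":0,"z":14,"twist":0,"claw":0},
  {"x":0,"y":0,"z":8,"twist":0,"claw":0},
  {"x":0,"y":0,"z":0,"twist":0,"claw":0},
  {"x":0,"y":0,"z":0,"twist":0,"claw":150},
  {"x":0,"y":0,"z":0,"twist":0,"claw":150},
  {"x":0,"y":0,"z":0,"twist":0,"claw":150},
  {"x":0,"y":0,"z":0,"twist":0,"claw":150},
  {"x":0,"y":0,"z":0,"twist":0,"claw":150},
  {"x":0,"y":0,"z":-12,"twist":0,"claw":150},
  {"x":0,"y":0,"z":0,"twist":0,"claw":150},
])

```text
clock: 11.85
ee_pos: [429.2, 198.3, -18.5]
ee_rot: [[0.961, -0.276, 0.003], [-0.276, -0.961, 0.003], [0.002, -0.003, -1.0]]
ft_force: [-0.2, 0.7, -0.2]
gripper_width: 0.611
grasp_force: 62.9
```

```bash
python3 -c "
from h import *
go(511.3-12,196.9,-20,-2.05)"
```

```text
twist -14.0  x 70.1 y -1.1 z 1.5 | now [429.2 198.3 -18.5] psi -16.05
```

>>> move_arm([
  {"x":0,"y":0,"z":0,"twist":-7,"claw":150},
  {"x":0,"y":0,"z":0,"twist":-7,"claw":150},
  {"x":15,"y":0,"z":0,"twist":0,"claw":150},
  {"x":25,"y":0,"z":0,"twist":0,"claw":150},
  {"x":22,"y":-1,"z":0,"twist":0,"claw":150},
  {"x":8,"y":0,"z":0,"twist":0,"claw":150},
  {"x":0,"y":0,"z":4,"twist":0,"claw":150},
  {"x":0,"y":0,"z":4,"twist":0,"claw":150},
  {"x":0,"y":0,"z":2.5,"twist":0,"claw":150},
  {"x":0,"y":0,"z":0,"twist":0,"claw":150},
])

```text
clock: 12.68
ee_pos: [496.6, 195.2, -30.6]
ee_rot: [[0.999, -0.035, -0.002], [-0.036, -0.999, -0.001], [-0.002, 0.001, -1.0]]
ft_force: [-0.3, -1.9, 3.0]
gripper_width: 0.608
grasp_force: 63.2
```

```bash
python3 -c "
from h import *
o=bot.observe();print(o['ft_force'])
go(511.3-1,196.9,-31.5,-2.05)"
```

```text
[-0.32211806 -1.90547709  2.99503926]
twist 0.0  x 13.7 y -2.2 z 0.9 | now [496.6 195.2 -30.6] psi -2.03
```

>>> move_arm([
  {"x":4,"y":-1.7,"z":-0.5,"twist":0,"claw":150},
  {"x":5,"y":0,"z":0,"twist":0,"claw":150},
  {"x":3,"y":0,"z":0,"twist":0,"claw":150},
  {"x":1,"y":0,"z":0,"twist":0,"claw":150},
  {"x":1,"y":0,"z":0,"twist":0,"claw":150},
  {"x":0,"y":0,"z":0,"twist":0,"claw":150},
])

```text
clock: 13.18
ee_pos: [512.2, 197.0, -30.3]
ee_rot: [[0.999, -0.036, -0.0], [-0.036, -0.999, -0.0], [-0.0, 0.0, -1.0]]
ft_force: [-0.1, 0.7, -0.5]
gripper_width: 0.608
grasp_force: 62.9
```

>>> move_arm([
  {"x":1,"y":0,"z":0,"twist":0,"claw":150},
  {"x":1,"y":0,"z":0,"twist":0,"claw":150},
  {"x":0,"y":0,"z":0,"twist":0,"claw":150},
])

```text
clock: 13.43
ee_pos: [512.3, 196.6, -30.5]
ee_rot: [[0.999, -0.036, -0.003], [-0.036, -0.999, -0.001], [-0.003, 0.001, -1.0]]
ft_force: [-5.5, 3.2, 0.8]
gripper_width: 0.605
grasp_force: 63.1
```

>>> move_arm([
  {"x":1,"y":0,"z":0,"twist":0,"claw":150},
  {"x":0,"y":0,"z":0,"twist":0,"claw":150},
])

```text
clock: 13.6
ee_pos: [512.4, 196.5, -30.6]
ee_rot: [[0.999, -0.036, -0.005], [-0.036, -0.999, -0.002], [-0.005, 0.002, -1.0]]
ft_force: [-6.6, 2.7, 2.5]
gripper_width: 0.607
grasp_force: 63.2
```

Contact. Release and go to C.

>>> move_arm([
  {"x":0,"y":0,"z":0,"twist":0,"claw":40},
  {"x":0,"y":0,"z":0,"twist":0,"claw":40},
  {"x":0,"y":0,"z":0,"twist":0,"claw":40},
  {"x":0,"y":0,"z":-10,"twist":0,"claw":40},
  {"x":0,"y":0,"z":-30,"twist":0,"claw":40},
  {"x":0,"y":0,"z":-20,"twist":0,"claw":40},
  {"x":0,"y":0,"z":0,"twist":0,"claw":0},
])

```text
clock: 14.18
ee_pos: [518.7, 198.8, 35.1]
ee_rot: [[0.999, -0.035, 0.009], [-0.035, -0.999, 0.005], [0.009, -0.005, -1.0]]
ft_force: [0.9, 0.8, 0.2]
gripper_width: 0.962
grasp_force: 0.0
```

```bash
python3 -c "
from h import *
go(458.5,63.7,28,-18.2)"
```

```text
twist 16.2  x -15.0 y 147.2 z 7.1 | now [518.7 198.8  35.1] psi -2.01
```

>>> move_arm([
  {"x":0,"y":0,"z":0,"twist":5.4,"claw":0},
  {"x":0,"y":0,"z":0,"twist":5.4,"claw":0},
  {"x":0,"y":0,"z":0,"twist":5.4,"claw":0},
  {"x":-2,"y":20,"z":0,"twist":0,"claw":0},
  {"x":-4,"y":35,"z":1,"twist":0,"claw":0},
  {"x":-4,"y":37,"z":2,"twist":0,"claw":0},
  {"x":-3,"y":35,"z":1,"twist":0,"claw":0},
  {"x":-1,"y":20,"z":0,"twist":0,"claw":0},
  {"x":0,"y":0,"z":0,"twist":0,"claw":0},
  {"x":0,"y":0,"z":0,"twist":0,"claw":0},
  {"x":0,"y":0,"z":0,"twist":0,"claw":0},
])

```text
clock: 15.1
ee_pos: [457.0, 62.3, 26.5]
ee_rot: [[0.95, -0.313, 0.002], [-0.313, -0.95, 0.001], [0.002, -0.001, -1.0]]
ft_force: [0.5, 0.5, -0.2]
gripper_width: 1.0
grasp_force: 0.0
```

```bash
python3 -c "
from h import *
go(458.5,63.7,-32,-18.2)"
```

```text
twist -0.1  x 1.0 y -1.8 z 58.5 | now [457.   62.3  26.5] psi -18.27
```

>>> move_arm([
  {"x":1,"y":-1.8,"z":15,"twist":0,"claw":0},
  {"x":0,"y":0,"z":20,"twist":0,"claw":0},
  {"x":0,"y":0,"z":15,"twist":0,"claw":0},
  {"x":0,"y":0,"z":8,"twist":0,"claw":0},
  {"x":0,"y":0,"z":0,"twist":0,"claw":0},
  {"x":0,"y":0,"z":0,"twist":0,"claw":150},
  {"x":0,"y":0,"z":0,"twist":0,"claw":150},
  {"x":0,"y":0,"z":0,"twist":0,"claw":150},
  {"x":0,"y":0,"z":0,"twist":0,"claw":150},
  {"x":0,"y":0,"z":0,"twist":0,"claw":150},
  {"x":0,"y":0,"z":-12,"twist":0,"claw":150},
  {"x":0,"y":0,"z":0,"twist":0,"claw":150},
])

```text
clock: 16.1
ee_pos: [458.7, 63.8, -18.4]
ee_rot: [[0.95, -0.313, 0.004], [-0.313, -0.95, 0.002], [0.003, -0.003, -1.0]]
ft_force: [1.0, 0.7, -0.2]
gripper_width: 0.61
grasp_force: 63.0
```

```bash
python3 -c "
from h import *
go(507.9-13,103,-20,-2.05)"
```

```text
twist -16.2  x 34.8 y -40.5 z 1.6 | now [458.7  63.8 -18.4] psi -18.24
```

>>> move_arm([
  {"x":0,"y":0,"z":0,"twist":-5.4,"claw":150},
  {"x":0,"y":0,"z":0,"twist":-5.4,"claw":150},
  {"x":0,"y":0,"z":0,"twist":-5.4,"claw":150},
  {"x":9,"y":-10,"z":0,"twist":0,"claw":150},
  {"x":14,"y":-17,"z":0,"twist":0,"claw":150},
  {"x":12,"y":-13.5,"z":0,"twist":0,"claw":150},
  {"x":0,"y":0,"z":3,"twist":0,"claw":150},
  {"x":0,"y":0,"z":4,"twist":0,"claw":150},
  {"x":0,"y":0,"z":3,"twist":0,"claw":150},
  {"x":0,"y":0,"z":0,"twist":0,"claw":150},
])

```text
clock: 16.93
ee_pos: [492.9, 101.8, -30.5]
ee_rot: [[0.999, -0.037, -0.001], [-0.037, -0.999, -0.0], [-0.001, 0.001, -1.0]]
ft_force: [0.6, -0.3, -0.5]
gripper_width: 0.607
grasp_force: 62.9
```

```bash
python3 -c "
from h import *
o=bot.observe();print(o['ft_force'])
go(507.9-1,103,-31.5,-2.05)"
```

```text
[ 0.64412394 -0.29758177 -0.46946438]
twist -0.0  x 13.9 y -1.7 z 1.0 | now [492.9 101.8 -30.5] psi -2.09
```

>>> move_arm([
  {"x":4,"y":-1.2,"z":0,"twist":0,"claw":150},
  {"x":5,"y":0,"z":0,"twist":0,"claw":150},
  {"x":3,"y":0,"z":0,"twist":0,"claw":150},
  {"x":1,"y":0,"z":0,"twist":0,"claw":150},
  {"x":1,"y":0,"z":0,"twist":0,"claw":150},
  {"x":0,"y":0,"z":0,"twist":0,"claw":150},
])

```text
clock: 17.43
ee_pos: [508.0, 102.9, -30.2]
ee_rot: [[0.999, -0.036, -0.0], [-0.036, -0.999, -0.0], [-0.0, 0.0, -1.0]]
ft_force: [-0.2, -0.5, 0.4]
gripper_width: 0.608
grasp_force: 62.9
```

>>> move_arm([
  {"x":1,"y":0,"z":0,"twist":0,"claw":150},
  {"x":1,"y":0,"z":0,"twist":0,"claw":150},
  {"x":0,"y":0,"z":0,"twist":0,"claw":150},
])

```text
clock: 17.68
ee_pos: [509.2, 102.8, -30.3]
ee_rot: [[0.999, -0.036, -0.001], [-0.036, -0.999, -0.001], [-0.001, 0.001, -1.0]]
ft_force: [-1.3, -0.5, -0.4]
gripper_width: 0.607
grasp_force: 63.0
```

>>> move_arm([
  {"x":1,"y":0,"z":0,"twist":0,"claw":150},
  {"x":0,"y":0,"z":0,"twist":0,"claw":150},
])

```text
clock: 17.85
ee_pos: [509.1, 102.5, -30.4]
ee_rot: [[0.999, -0.036, -0.003], [-0.036, -0.999, -0.001], [-0.003, 0.001, -1.0]]
ft_force: [-5.0, 1.5, 1.5]
gripper_width: 0.607
grasp_force: 63.1
```

>>> move_arm([
  {"x":1,"y":0,"z":0,"twist":0,"claw":150},
  {"x":0,"y":0,"z":0,"twist":0,"claw":40},
  {"x":0,"y":0,"z":0,"twist":0,"claw":40},
  {"x":0,"y":0,"z":0,"twist":0,"claw":40},
  {"x":0,"y":0,"z":-10,"twist":0,"claw":40},
  {"x":0,"y":0,"z":-30,"twist":0,"claw":0},
  {"x":0,"y":0,"z":-40,"twist":0,"claw":0},
  {"x":0,"y":0,"z":-40,"twist":0,"claw":0},
  {"x":0,"y":0,"z":-40,"twist":0,"claw":0},
  {"x":0,"y":0,"z":-35,"twist":0,"claw":0},
  {"x":0,"y":0,"z":-10,"twist":0,"claw":0},
  {"x":-2,"y":0,"z":0,"twist":0,"claw":0},
])

```text
clock: 18.85
ee_pos: [512.5, 103.9, 179.9]
ee_rot: [[0.999, -0.036, 0.01], [-0.036, -0.999, 0.004], [0.01, -0.005, -1.0]]
ft_force: [-0.5, 0.4, 0.1]
gripper_width: 0.996
grasp_force: 0.0
```

```bash
python3 - <<'E'
from h import *
print(bot.observe()['joint_positions'].round(1))
go(599.3,-198.3,175,-2.05)
E
```

```text
[ 29.3  12.6 -15.8   0.1 -61.1  58.6]
twist -0.0  x 97.6 y 298.9 z 4.9 | now [512.5 103.9 179.9] psi -2.06
```

>>> move_arm([
  {"x":5,"y":15,"z":0,"twist":0,"claw":0},
  {"x":9,"y":28,"z":0,"twist":0,"claw":0},
  {"x":11,"y":33,"z":0,"twist":0,"claw":0},
  {"x":11,"y":33,"z":0,"twist":0,"claw":0},
  {"x":11,"y":33,"z":0,"twist":0,"claw":0},
  {"x":11,"y":33,"z":0,"twist":0,"claw":0},
  {"x":11,"y":33,"z":0,"twist":0,"claw":0},
  {"x":11,"y":33,"z":0,"twist":0,"claw":0},
  {"x":9,"y":30,"z":0,"twist":0,"claw":0},
  {"x":6,"y":20,"z":0,"twist":0,"claw":0},
  {"x":2,"y":8,"z":0,"twist":0,"claw":0},
])

```text
clock: 19.77
ee_pos: [595.4, -202.1, 172.8]
ee_rot: [[0.999, -0.04, -0.003], [-0.04, -0.999, 0.0], [-0.003, -0.0, -1.0]]
ft_force: [0.1, -0.3, -0.1]
gripper_width: 0.999
grasp_force: 0.0
```

>>> move_arm([
  {"x":0,"y":0,"z":0,"twist":4,"claw":0},
  {"x":0,"y":0,"z":0,"twist":7,"claw":0},
  {"x":0,"y":0,"z":0,"twist":7,"claw":0},
  {"x":0,"y":0,"z":0,"twist":7,"claw":0},
  {"x":0,"y":0,"z":0,"twist":7,"claw":0},
  {"x":0,"y":0,"z":0,"twist":7,"claw":0},
  {"x":0,"y":0,"z":0,"twist":7,"claw":0},
  {"x":0,"y":0,"z":0,"twist":7,"claw":0},
  {"x":0,"y":0,"z":0,"twist":7,"claw":0},
  {"x":0,"y":0,"z":0,"twist":7,"claw":0},
  {"x":0,"y":0,"z":0,"twist":7,"claw":0},
  {"x":0,"y":0,"z":0,"twist":7,"claw":0},
  {"x":0,"y":0,"z":0,"twist":7,"claw":0},
  {"x":0,"y":0,"z":0,"twist":7,"claw":0},
  {"x":0,"y":0,"z":0,"twist":7,"claw":0},
  {"x":0,"y":0,"z":0,"twist":5,"claw":0},
  {"x":0,"y":0,"z":0,"twist":2,"claw":0},
  {"x":0,"y":0,"z":0,"twist":0,"claw":0},
])

```text
clock: 21.27
ee_pos: [595.2, -198.5, 173.9]
ee_rot: [[-0.36, -0.933, -0.002], [-0.933, 0.36, 0.001], [0.0, 0.002, -1.0]]
ft_force: [0.1, -0.5, -0.1]
gripper_width: 1.002
grasp_force: 0.0
```

```bash
python3 - <<'E'
from h import *
print(bot.observe()['joint_positions'].round(1))
go(599.3,-198.3,89,69)
snap('top','row.png',(95,170,275,290),4.4)
E
```

```text
[ -3.7  23.3  -1.   -0.  -65.8 -17.4]
twist -0.1  x -1.7 y -3.7 z 84.9 | now [ 595.2 -198.5  173.9] psi -111.07
```

View pics/row.png

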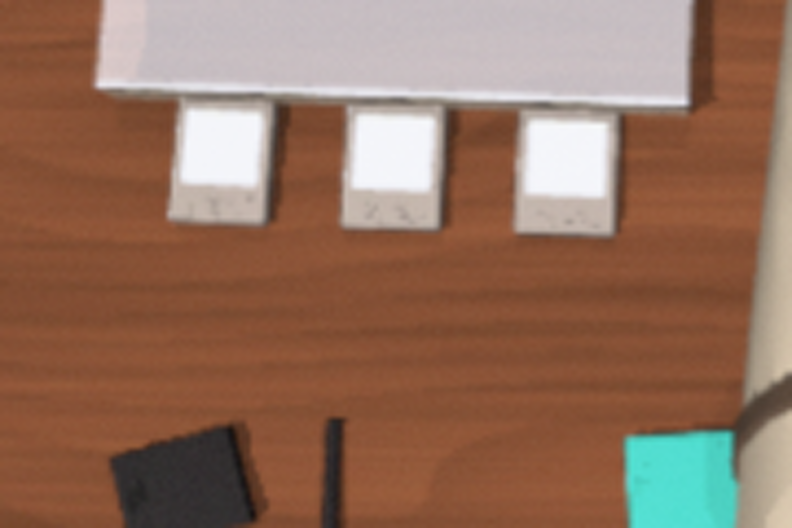

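The three cartridges stand in an even row against the riser: (225,160), (393,165) and (568,172), with gaps of about 74 px each. Both look-alikes and the stylus are where they were. Next is the grip bar.

>>> move_arm([
  {"x":-1.7,"y":-3.7,"z":0,"twist":0,"claw":0},
  {"x":0,"y":0,"z":20,"twist":0,"claw":0},
  {"x":0,"y":0,"z":30,"twist":0,"claw":0},
  {"x":0,"y":0,"z":20,"twist":0,"claw":0},
  {"x":0,"y":0,"z":12,"twist":0,"claw":0},
  {"x":0,"y":0,"z":3,"twist":0,"claw":0},
  {"x":0,"y":0,"z":0,"twist":0,"claw":0},
  {"x":0,"y":0,"z":0,"twist":0,"claw":0},
])

```text
clock: 21.98
ee_pos: [600.8, -199.2, 90.7]
ee_rot: [[-0.359, -0.933, 0.001], [-0.933, 0.359, -0.001], [0.0, -0.001, -1.0]]
ft_force: [-0.4, 1.0, 0.5]
gripper_width: 1.003
grasp_force: 0.0
```

```bash
python3 - <<'E'
from h import *
print(bot.observe()['ft_force']); go(599.3,-198.3,89,69)
E
```

```text
[-0.39016892  0.97637439  0.50669274]
twist -0.0  x -0.3 y 1.7 z 1.7 | now [ 600.8 -199.2   90.7] psi -111.03
```

>>> move_arm([
  {"x":0,"y":1.4,"z":1,"twist":0,"claw":0},
  {"x":0,"y":0,"z":0,"twist":0,"claw":255},
  {"x":0,"y":0,"z":0,"twist":0,"claw":255},
  {"x":0,"y":0,"z":0,"twist":0,"claw":255},
  {"x":0,"y":0,"z":0,"twist":0,"claw":255},
  {"x":0,"y":0,"z":0,"twist":0,"claw":255},
  {"x":0,"y":0,"z":0,"twist":0,"claw":255},
  {"x":0,"y":0,"z":0,"twist":0,"claw":255},
  {"x":0,"y":0,"z":0,"twist":0,"claw":255},
  {"x":0,"y":0,"z":0,"twist":0,"claw":255},
])

```text
clock: 22.82
ee_pos: [600.6, -199.1, 89.5]
ee_rot: [[-0.359, -0.933, 0.004], [-0.933, 0.359, -0.001], [-0.0, -0.004, -1.0]]
ft_force: [5.0, -3.1, -0.0]
gripper_width: 0.149
grasp_force: 59.8
```

```bash
python3 - <<'E'
from h import *
o=bot.observe();print(o['ft_force'],o['ft_torque']); go(599.3,-198.3,89,2.6)
E
```

```text
[ 4.9817276  -3.13158105 -0.04630782] [-0.65338657 -1.03156038  0.04160168]
twist 66.4  x 1.2 y 0.9 z 0.5 | now [ 600.6 -199.1   89.5] psi -111.04
```

>>> move_arm([
  {"x":0,"y":0,"z":0,"twist":1.5,"claw":255},
  {"x":0,"y":0,"z":0,"twist":3.5,"claw":255},
  {"x":0,"y":0,"z":0,"twist":4,"claw":255},
  {"x":0,"y":0,"z":0,"twist":4,"claw":255},
  {"x":0,"y":0,"z":0,"twist":4,"claw":255},
  {"x":0,"y":0,"z":0,"twist":4,"claw":255},
  {"x":0,"y":0,"z":0,"twist":4,"claw":255},
  {"x":0,"y":0,"z":0,"twist":4,"claw":255},
  {"x":0,"y":0,"z":0,"twist":3,"claw":255},
  {"x":0,"y":0,"z":0,"twist":1,"claw":255},
  {"x":0,"y":0,"z":0,"twist":0,"claw":255},
])

```text
clock: 23.73
ee_pos: [600.7, -199.2, 89.5]
ee_rot: [[-0.81, -0.586, 0.004], [-0.586, 0.81, -0.001], [-0.003, -0.003, -1.0]]
ft_force: [4.5, -3.6, -0.4]
gripper_width: 0.149
grasp_force: 59.7
```

>>> move_arm([
  {"x":0,"y":0,"z":0,"twist":1.5,"claw":255},
  {"x":0,"y":0,"z":0,"twist":3.5,"claw":255},
  {"x":0,"y":0,"z":0,"twist":4,"claw":255},
  {"x":0,"y":0,"z":0,"twist":4,"claw":255},
  {"x":0,"y":0,"z":0,"twist":4,"claw":255},
  {"x":0,"y":0,"z":0,"twist":4,"claw":255},
  {"x":0,"y":0,"z":0,"twist":4,"claw":255},
  {"x":0,"y":0,"z":0,"twist":4,"claw":255},
  {"x":0,"y":0,"z":0,"twist":3.4,"claw":255},
  {"x":0,"y":0,"z":0,"twist":1,"claw":255},
  {"x":0,"y":0,"z":0,"twist":0,"claw":255},
  {"x":0,"y":0,"z":0,"twist":0,"claw":255},
])

```text
clock: 24.73
ee_pos: [600.7, -199.4, 89.5]
ee_rot: [[-0.999, -0.044, 0.004], [-0.044, 0.999, -0.001], [-0.004, -0.002, -1.0]]
ft_force: [4.9, -3.5, -1.3]
gripper_width: 0.147
grasp_force: 59.7
```

```bash
python3 - <<'E'
from h import *
go(599.3,-198.3,89,2.6)
a=snap('top')['img'][115:245,290:400]; b=snap('scene')['img'][130:260,120:250]
b=b[:, :]
cv2.imwrite('pics/fin.png',cv2.resize(np.hstack([a,b]),None,fx=3.3,fy=3.3,interpolation=cv2.INTER_CUBIC))
E
```

```text
twist -0.1  x 1.4 y 1.1 z 0.5 | now [ 600.7 -199.4   89.5] psi -177.46
```

View pics/fin.png

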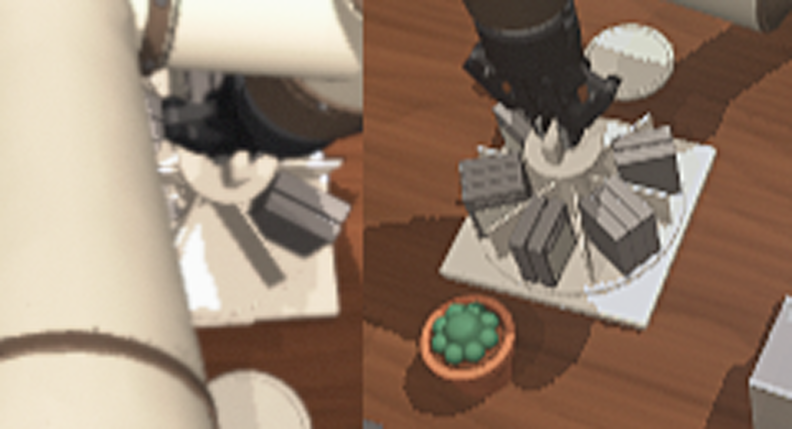

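```bash
python3 - <<'E'
import numpy as np,cv2
for n in('top','scene'):
    X=np.load(n+'.npy'); d=X-[599,-198.5,0]
    m=(abs(X[:,2]-16)<14)&(abs(d[:,0])<125)&(abs(d[:,1])<125)&(X[:,2]>9)
    t=np.radians(2.6); P=d[m][:,:2]@np.array([[np.cos(t),-np.sin(t)],[np.sin(t),np.cos(t)]])
    # sides +-y and back: extreme per bin, residual slope vs 2.6 deg
    for ax,s in((1,1),(1,-1),(0,1),(0,-1)):
        b=[];
        for lo in range(-90,90,10):
            k=(P[:,1-ax]>=lo)&(P[:,1-ax]<lo+10)
            if k.sum()>3: b.append((lo+5,s*np.max(s*P[k,ax])))
        b=np.array(b); b=b[abs(abs(b[:,1])-100)<6]
        if len(b)>6: print(n,ax,s,len(b),np.degrees(np.polyfit(b[:,0],b[:,1],1)[0])*(1 if ax else -1),b[:,1].mean())
E
```

```text
top 1 1 18 0.124642801929822 99.72779124388266
top 1 -1 17 1.0428152286950412 -98.62580575891452
top 0 1 13 -0.6660297185598414 99.156391700746
top 0 -1 18 0.5270398016741554 -100.50361760457014
scene 1 1 18 0.4075989326975264 99.80769167039453
scene 1 -1 12 0.02927726751017242 -99.33614254811482
scene 0 1 18 0.49203402818598696 100.37716799699533
scene 0 -1 7 0.6227211422772687 -97.66826415982742
```

>>> move_arm([
  {"x":0,"y":0,"z":0,"twist":-0.4,"claw":255},
  {"x":0,"y":0,"z":0,"twist":0,"claw":255},
  {"x":0,"y":0,"z":0,"twist":0,"claw":255},
  {"x":0,"y":0,"z":0,"twist":0,"claw":255},
])

```text
clock: 25.17
ee_pos: [600.8, -199.3, 89.5]
ee_rot: [[-0.999, -0.052, 0.004], [-0.052, 0.999, -0.001], [-0.004, -0.002, -1.0]]
ft_force: [5.5, -3.4, -0.9]
gripper_width: 0.151
grasp_force: 59.7
```

```bash
python3 -c "
from bench import bot
print(bot.sign_off())"
```

```text
the job is handed in; nothing more can be done
None
```

I handed the job in at about 25 s: the three cartridges lie in an even row flush against the riser, about 4 cm apart, and the carousel's empty bay points to the plinth's front (within about half a degree by my measurements) with the gripper holding the bar at about 60 N.

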